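Slide a motorcycle battery into its charging bay and shut the retaining arm

TASK

Put the slim motorcycle battery away for charging: push it along the bench, low at its base so that it slides upright without rocking, until it is fully home against the back stop of the metal bay. Then push the swinging retaining arm round to its stop across the battery's front, so that the battery cannot creep out. Only push with the fingers: the battery must not be pinched or picked up, and the vee block and the screwdriver nearby stay where they are.

Things in the scene. Friction and masses are not known exactly. Their poses are not given: they have to be found in the camera images.
- battery: slim motorcycle battery, black box with grey lid, 178 wide (y) x 35 deep (x) x 64 mm tall, 1 kg, centre of mass half-way up. Origin: centre of its underside; x points from its front (terminals, rating plate, nearest the robot: the face to push) to its back, which enters the bay first. Slides if pushed under 20 mm above the bench, tips over if pushed above 35 mm. Keep the hand's body off its top.
- bay: charging bay, U of bare folded metal sheet bolted down. Origin: on the bench, under the middle of the seated battery (axes then agree, battery x = +1 mm at the stop); x points into the bay. Back stop 44 mm tall, face at x = +18.5 mm; cheeks 30 mm tall, inner faces at y = +-92.5 mm (3.5 mm play each side), feet out to y = +-118 mm; flared lips open to y = +-108 mm at x = -38 mm. No floor plate.
- retaining_arm (a joint): angle of the retaining arm about its upright pivot: 0 = shut at its stop, across the front of the seated battery (pointing along the bay's -y); grows as it swings out: at pi/2 it points along the bay's -x, further on to -x and +y, up to 2.9. Stiff hinge (0.1 N m): stays where it is left. Starts swung open, clear of the way in.
- retainer_pivot (a point): point on the axis of the retaining arm's pivot post, half-way up the bar, 46 mm above the bench, at the bay's front left (x = -23.5, y = +109 mm in the bay's frame, fixed to it). The post is 62 mm tall and 18 mm thick.
- retainer_pad (a point): point on the arm's outer face (the face to push for shutting), 110 mm from the pivot axis, 46 mm above the bench, behind the rubber pad. The arm is a steel flat bar on edge, 5 mm thick, 20 mm tall (36 to 56 mm above the bench), reaching 129 mm from the axis, with an 18 mm tab turned outwards at its end. Shut, its pad stands 2 mm before the battery.
- vee_block: bystander: steel vee block, 57 x 56 x 34 mm, right of the work by the vice; origin at the centre of its underside
- screwdriver: bystander: screwdriver lying across the bench behind the bay, 182 mm long, handle 28 mm thick; origin at the centre of its underside

How it is judged (in metres and radians):
On the way, in this order (a step that is already met when the one before it is completed fails the run):
1. the battery stands home in the bay, within 5 mm of the back stop (x of battery in the frame of bay above -0.004 m and angle between the x axis of battery and the x axis of bay, either way round below 0.06 rad and y of battery in the frame of bay between -0.006 and 0.006 m and angle between battery's own z axis and vertical below 0.04 rad), for 0.2 s.
2. the retaining arm is swung shut across its front (value of joint retaining_arm below 0.06 rad), for 0.2 s.
At the end, for the whole second after the job is handed in: The battery stands upright and at rest on the bench between the bay's cheeks, within 5 mm of the back stop and square in the bay (within 0.06 rad and 6 mm sideways), and the retaining arm is shut to within 0.06 rad of its stop (all of step 1 and linear speed of battery below 0.01 m/s and value of joint retaining_arm below 0.06 rad); the robot touches nothing.
It fails at once if the battery rocks or tips (more than 0.12 rad) (angle between battery's own z axis and vertical above 0.12 rad).
It fails at once if the battery is lifted off the bench (10 mm) (height (world z) of battery above 0.01 m).
It fails at once if the battery is pinched, its front and its back pressed by the fingers at once (2 N) (contact force between the fingers and battery_c1 above 2 N and contact force between the fingers and battery_c2 above 2 N).
It fails at once if the vee block or the screwdriver is moved (15 mm) (distance of any of vee_block, screwdriver from where it was at the start of the episode above 0.015 m).
It also fails if it takes over 64 s, if anything falls off the work surface, if the arm or the gripper's body presses on something with over 40 N, if the wrist force passes 120 N, or if a joint passes its speed limit or range.

ROBOT

A 6-joint arm with a two-finger parallel gripper is mounted at the origin on a cart in front of the work surface, level with it; the furniture and walls round the work are solid. World frame = base frame: x ahead of the robot, y to its left, z up, the work surface at z = 0. Lengths are in mm, angles in rad, forces in N, time in s.
With the tool pointing down it reaches from about 350 to 975 mm from the base axis. Payload 7.1 kg.
Tool frame: the origin (TCP) lies midway between the tips of the shut fingers; the grasp point (between the pads) lies 19 mm behind it; z points along the fingers, y is the line along which they close (so a half turn about z gives the same grasp; the last joint's range is limited). The gripper opens to 88 mm and grips with 3 to 60 N. Pads are 20 mm wide; open, the fingers measure 115 mm over their backs; the gripper's body (75 mm by 178 mm) begins 61 mm behind the grasp point.
Start: joints at [1.322, 0.423, 1.63, -0, 1.089, -0.019], TCP at [142.333, 608.561, 222.675] pointing down, gripper open.
Joint ranges: [-3, 3], [-0.9, 2.11], [0.09, 2.58], [-1.31, 4.45], [0.11, 2.69], [-2.54, 2.54]. Speed limits (rad/s): [2.39, 2.39, 3.01, 3.14, 3.14, 3.14].

INTERFACE

Orientations are given as a rotation vector (axis times angle).
In Python, from workcell import ctrl gives the robot as it stands. The module is installed in compiled form; this text tells all that it offers.
- The arm moves only by the tool servo_tool, never from a script. Its argument "increments" is a list of rows, each a list of 7 numbers: the shift along the world's x, y, z in cm, then the turn, a rotation vector about the world's x, y, z in degrees, then the opening, from -1 (shut) to 1 (fully open). A call has 1 to 20 rows; each row is the pose to reach, as a shift and turn from the pose commanded when the call began; what a row does not reach only later rows make up. A row lasts 1/12 s, in which the tool goes at most 41.7 mm and 7.16 degrees, less where a joint would pass 70% of its speed; a pose out of reach is approached as far as the arm can. A call with a gripper value outside its range is refused whole. The fingers move at their own pace and stop on an object; the grip force is fixed at half the most. Time passes only in rows, so rows that repeat a pose let the fingers close. It gives the time, the measured TCP pose, the force, the opening and the grip force at its end, in the units of the state.
- ctrl.get_obs(): the state, without advancing time (a new reading comes with each control period).
- ctrl.get_image(name): name is "scene" or "top"; returns a dict with "image" (420x560x3 uint8, red, green, blue), "fx", "fy", "cx", "cy" (pixels), "k1" (the pictures are not rectified: a ray, as slopes to the right and down, at radius r is drawn at 1 + k1 r^2 times it, then the intrinsics apply), "extrinsics" (4x4, takes a point from camera to world coordinates). Camera axes: x right, y up, looking along -z (the intrinsics and any distortion apply to the point x, -y, -z); pixel columns grow to the right and rows downward; lengths in mm; the calibration is good to about 2 mm. A picture is of the moment at which its call begins. There is no depth.
- ctrl.close_job(): hands the job in; it is judged then, once.
The state is a dict: "t": time; "qpos": joint angles; "qvel": joint speeds; "joint_torque": joint torques, N m; "ee_pos": TCP position; "orientation": TCP orientation; "ft_force": force on the tool from outside, world axes, zero at the start; "moment": the same for the moment, N m; "width": finger opening in mm; "grasp_force": force on a finger pad.
Only numpy, scipy, OpenCV 4.12 (cv2) and the standard library are available. Lean on these libraries where they do the work, as an engineer would, in place of code of your own. Each camera call takes 0.05 s, during which the arm holds its last target. There are 200 camera calls.

## Working session

There is one attempt and no reset: what is moved stays moved. The work goes in short steps, Python scripts to look and compute and a tool call to move; the robot and the scene stay as the last step left them, time stands still between calls to the robot, and variables do not carry over. Pictures are saved under pics/ and viewed, at most 10 in all, crops included, and the job is handed in when it is done.

Besides the shell and the picture viewer there is one more tool, called after ">>>" as name(argument=value, ...), one argument or row to a line, values as JSON. servo_tool: Moves the arm, as the interface text tells. Its arguments: {"type":"object","properties":{"increments":{"type":"array","items":{"type":"array","items":{"type":"number"}}}},"required":["increments"]}

```bash
mkdir -p pics
cat > h.py <<'E'
import numpy as np, cv2
from workcell import ctrl
def snap(n,f):
    d=ctrl.get_image(n); cv2.imwrite(f,d["image"][:,:,::-1]); np.save(f'{n}.npy',{k:v for k,v in d.items() if k!='image'},allow_pickle=True); return d
def cal(n): return np.load(f'{n}.npy',allow_pickle=True).item()
def ray(d,u,v):
    a=np.array([(u-d['cx'])/d['fx'],(v-d['cy'])/d['fy']]); b=a.copy()
    for _ in range(30): b=a/(1+d['k1']*(b@b))
    E=np.array(d['extrinsics']); return E[:3,3],E[:3,:3]@np.array([b[0],-b[1],-1])
def p2w(d,u,v,z):
    o,r=ray(d,u,v); return (o+r*(z-o[2])/r[2])
def w2p(d,p):
    E=np.array(d['extrinsics']); q=E[:3,:3].T@(np.asarray(p,float)-E[:3,3]); s=np.array([q[0],-q[1]])/-q[2]
    s=s*(1+d['k1']*(s@s)); return np.array([d['fx']*s[0]+d['cx'],d['fy']*s[1]+d['cy']])
E
python3 - <<'E'
from h import *
for n in('scene','top'):
    d=snap(n,f'pics/{n}0.png'); print(n,np.round(d['extrinsics'],2).tolist(),d['fx'],d['k1'])
o=ctrl.get_obs(); print(o)
E
```

```text
scene [[0.95, -0.24, 0.22, 759.64], [0.32, 0.71, -0.63, -576.24], [-0.01, 0.66, 0.75, 691.68], [0.0, 0.0, 0.0, 1.0]] 382.9503504140564 -0.09747497696378479
top [[0.01, 0.99, -0.11, 480.11], [-1.0, 0.0, -0.03, -38.83], [-0.03, 0.11, 0.99, 948.57], [0.0, 0.0, 0.0, 1.0]] 509.88182255653976 0.06400709297214867
{'t': 0.1, 'qpos': array([ 1.32199114e+00,  4.23778720e-01,  1.63061824e+00, -3.03259016e-05,
        1.08860657e+00, -1.89801133e-02]), 'qvel': array([-0.00018274, -0.0022503 , -0.00090707,  0.00033052,  0.00057752,
       -0.00029212]), 'joint_torque': array([-1.85321028e-04, -5.45609200e+01, -2.74324250e+01,  6.46071509e-02,
        1.87843147e-02, -7.62971604e-05]), 'ee_pos': array([142.22414331, 608.07605105, 221.96867565]), 'orientation': array([-3.60173785e-01, -3.12071439e+00,  2.20187422e-03]), 'ft_force': array([-0.55005707,  0.28117232,  0.48124514]), 'moment': array([0.00035177, 0.06972189, 0.03600255]), 'grasp_force': 0.0, 'width': 87.54485661803618}
```

View pics/top0.png

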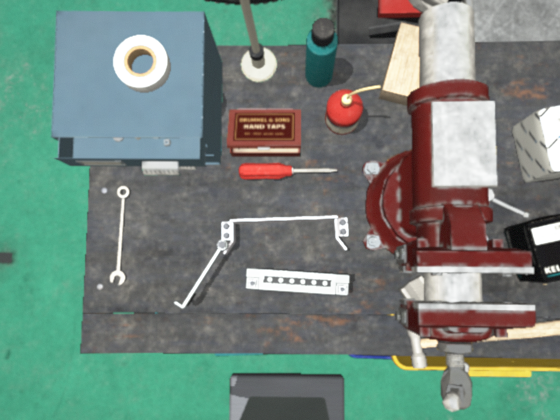

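View pics/scene0.png

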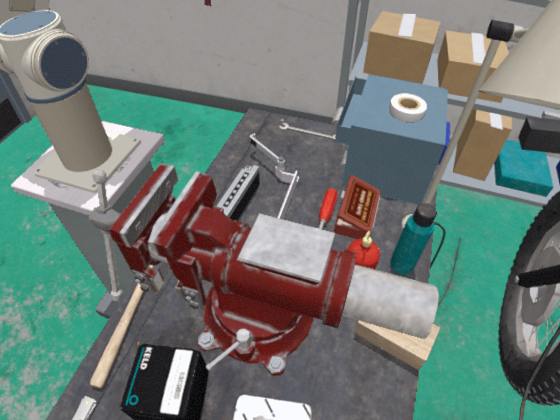

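The top view shows the battery at about px (298,282), the bay's back stop running from (230,220) to (337,217), and the arm from its pivot at (224,243) out to (181,305). I'll enlarge that part.

Run:
```python
import cv2
i=cv2.imread('pics/top0.png')[195:315,165:365]
cv2.imwrite('pics/c0.png',cv2.resize(i,None,fx=4,fy=4,interpolation=cv2.INTER_CUBIC))
```

```text
(no output)
```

View pics/c0.png

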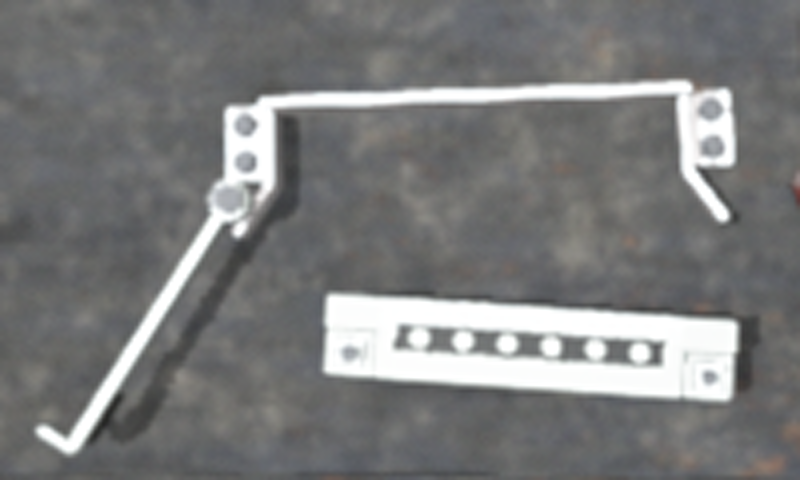

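The crop shows these corners:
- **Battery lid:** (327,293), (738,320), (735,400) and (325,374).
- **Back-stop top edge:** (262,106) to (690,95).
- **Pivot post top:** (230,198).
- **Arm's end corner:** (70,450).

```bash
cat > m.py <<'E'
from h import *
d=cal('top')
f=lambda x,y,z: p2w(d,165+(x+.5)/4-.5,195+(y+.5)/4-.5,z)[:2]
B=[f(*p,64) for p in [(327,293),(738,320),(735,400),(325,374)]]
c=np.mean(B,0); e=(B[0]+B[3]-B[1]-B[2])/2
print('bat',np.round(B),c,'yaw',np.arctan2(-e[0],e[1]),np.hypot(*e), np.linalg.norm(B[0]-B[3]))
L,R=f(262,97,44),f(690,83,44)
L2,R2=f(262,107,44),f(690,95,44)
yb=np.arctan2(-(L-R)[0],(L-R)[1]);print('stop',L,R,L2,R2,yb,np.linalg.norm(L-R))
P=f(230,198,62); print('pivot',P)
r=np.array([[np.cos(yb),-np.sin(yb)],[np.sin(yb),np.cos(yb)]])
print('origin from pivot',P-r@[-23.5,109],'from stop',(L+R)/2-r@[20.,0],(L2+R2)/2-r@[18.5,0])
print('feet',f(225,142,2),f(735,128,2),(f(225,142,2)+f(735,128,2))/2)
T=f(70,450,56); v=r.T@(T-P); print('tip',T,np.hypot(*v),'angle',np.arctan2(v[0]*-1,-v[1]))
E
python3 m.py
```

```text
bat [[ 494.   53.]
 [ 484. -124.]
 [ 450. -123.]
 [ 460.   53.]] [471.81353976 -35.47429294] yaw -0.05724858735475142 176.70405451422826 34.68310710195895
stop [581.70098762  85.05243672] [ 588.51136638 -106.05015583] [577.19969173  84.97275682] [ 583.13436764 -106.02275413] 0.03562221617007757 191.22390576765764
pivot [535.29464122  95.77804681]
origin from pivot [562.66173316 -12.3158581 ] from stop [565.11886508 -11.21115321] [561.67876616 -11.18387029]
feet [565.20683898 107.75138313] [ 572.55308512 -129.87110364] [568.87996205 -11.05986026]
tip [426.31371115 163.75941443] 128.44574520597794 angle 2.1641482850106684
```

>>> servo_tool(
  increments=[
    [12, -15, 0, 0, 0, -38, -1],
    [30.8, -40.8, -2, 0, 0, -77, -1],
    [30.8, -40.8, -2, 0, 0, -77, -1],
    [30.8, -40.8, -2, 0, 0, -77, -1],
    [30.8, -40.8, -2, 0, 0, -77, -1],
    [30.8, -40.8, -2, 0, 0, -77, -1],
    [30.8, -40.8, -2, 0, 0, -77, -1],
    [30.8, -40.8, -2, 0, 0, -77, -1],
    [30.8, -40.8, -2, 0, 0, -77, -1],
    [30.8, -40.8, -2, 0, 0, -77, -1],
    [30.8, -40.8, -2, 0, 0, -77, -1],
    [30.8, -40.8, -2, 0, 0, -77, -1],
    [30.8, -40.8, -2, 0, 0, -77, -1],
    [30.8, -40.8, -2, 0, 0, -77, -1],
    [30.8, -40.8, -2, 0, 0, -77, -1],
    [30.8, -40.8, -2, 0, 0, -77, -1],
    [30.8, -40.8, -2, 0, 0, -77, -1],
    [30.8, -40.8, -2, 0, 0, -77, -1],
  ],
)

```text
t: 1.6
ee_pos: [449.5, 201.7, 202.7]
orientation: [-2.222, -2.221, 0.0]
ft_force: [0.1, 0.0, 0.2]
width: 0.2
grasp_force: 0.0
```

>>> servo_tool(
  increments=[
    [1.7, -34.8, 0, 0, 0, 0, -1],
    [1.7, -34.8, 0, 0, 0, 0, -1],
    [1.7, -34.8, 0, 0, 0, 0, -1],
    [1.7, -34.8, 0, 0, 0, 0, -1],
    [1.7, -34.8, 0, 0, 0, 0, -1],
    [1.7, -34.8, 0, 0, 0, 0, -1],
    [1.7, -34.8, 0, 0, 0, 0, -1],
    [1.7, -34.8, 0, 0, 0, 0, -1],
    [1.7, -34.8, 0, 0, 0, 0, -1],
    [1.7, -34.8, -4, 0, 0, 0, -1],
    [1.7, -34.8, -8, 0, 0, 0, -1],
    [1.7, -34.8, -8, 0, 0, 0, -1],
    [1.7, -34.8, -8, 0, 0, 0, -1],
    [1.7, -34.8, -8, 0, 0, 0, -1],
  ],
)

```text
t: 2.77
ee_pos: [468.2, -146.9, 124.0]
orientation: [2.223, 2.219, 0.001]
ft_force: [-0.2, -0.4, 0.3]
width: 0.4
grasp_force: 0.0
```

Run:
```python
from h import *
d=snap('top','pics/t1.png'); s=snap('scene','pics/s1.png')
i=np.vstack([cv2.resize(cv2.imread('pics/t1.png')[190:350,160:460],None,fx=2,fy=1.875),cv2.resize(cv2.imread('pics/s1.png')[110:350,80:380],None,fx=2,fy=1.25)])
cv2.imwrite('pics/c1.png',i); print(ctrl.get_obs()['ee_pos'],i.shape)
```

```text
[ 469.02149408 -147.34312129  124.97477169] (600, 600, 3)
```

View pics/c1.png

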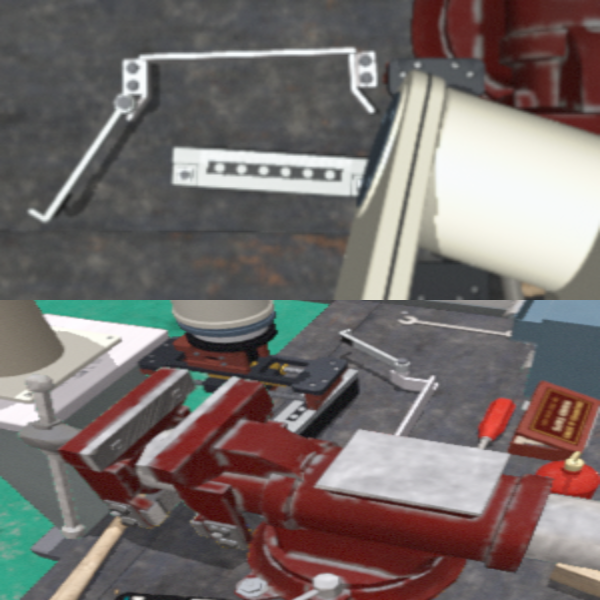

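View pics/s1.png

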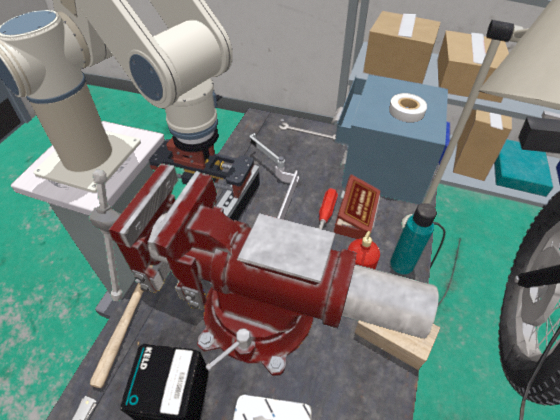

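The hand is over the right end of the battery, with its wrist cap at about (150,75). Before going down I'll check the jaw height at (213,192) and (183,172), and the cap's lowest point at (160,100).

Run:
```python
from h import *
d=cal('scene'); t=cal('top')
for z in (100,150,200,250):
    print(z,[np.round(p2w(d,*q,z)[:2]) for q in((213,192),(182,172))],[np.round(p2w(t,*q,z)[:2]) for q in((410,300),(403,315),(413,250))])
o,r=ray(d,155,102)
for y in(-180,-220,-260): print(y,np.round(o+r*(y-o[1])/r[1]))
```

```text
100 [array([445., -92.]), array([351., -58.])] [array([ 443., -219.]), array([ 419., -207.]), array([ 525., -226.])]
150 [array([ 471., -133.]), array([ 386., -101.])] [array([ 446., -208.]), array([ 423., -197.]), array([ 522., -215.])]
200 [array([ 498., -174.]), array([ 420., -145.])] [array([ 448., -198.]), array([ 426., -187.]), array([ 519., -204.])]
250 [array([ 525., -215.]), array([ 455., -189.])] [array([ 450., -187.]), array([ 430., -177.]), array([ 517., -193.])]
-180 [ 431. -180.  377.]
-220 [ 464. -220.  409.]
-260 [ 498. -260.  441.]
```

The jaw top is at z≈240 mm with its left face at y≈-185 mm, so there isn't much room. I'll lean the hand 15° away from the vice and push the battery's narrow end. Tipping isn't a risk along its 178 mm length.

>>> servo_tool(
  increments=[
    [0, 0, 0, -7, 0, 0, -1],
    [0, 0, 0, -15, 0, 0, -1],
    [0, 0, 0, -15, 0, 0, -1],
    [0, 0, -2, -15, 0, 0, -1],
    [0, 0, -4, -15, 0, 0, -1],
    [0, 0, -6, -15, 0, 0, -1],
    [0, 0, -7.3, -15, 0, 0, -1],
    [0, 0, -7.3, -15, 0, 0, -1],
    [0, 0, -7.3, -15, 0, 0, -1],
    [0, 0.3, -7.3, -15, 0, 0, -1],
    [0, 0.6, -7.3, -15, 0, 0, -1],
    [0, 0.6, -7.3, -15, 0, 0, -1],
  ],
)

```text
t: 3.87
ee_pos: [468.2, -141.1, 50.9]
orientation: [2.083, 2.077, -0.271]
ft_force: [-0.5, 0.2, 0.4]
width: 0.3
grasp_force: 0.0
```

>>> servo_tool(
  increments=[
    [0, 0.2, 0, 0, 0, 0, -1],
    [0, 0.4, 0, 0, 0, 0, -1],
    [0, 0.6, 0, 0, 0, 0, -1],
    [0, 0.8, 0, 0, 0, 0, -1],
    [0, 1.0, 0, 0, 0, 0, -1],
    [0, 1.2, 0, 0, 0, 0, -1],
    [0, 1.4, 0, 0, 0, 0, -1],
    [0, 1.6, 0, 0, 0, 0, -1],
    [0, 1.8, 0, 0, 0, 0, -1],
    [0, 2.0, 0, 0, 0, 0, -1],
    [0, 2.2, 0, 0, 0, 0, -1],
    [0, 2.2, 0, 0, 0, 0, -1],
  ],
)

```text
t: 4.87
ee_pos: [467.9, -120.0, 50.4]
orientation: [2.083, 2.078, -0.274]
ft_force: [0.7, -5.6, 3.5]
width: 0.5
grasp_force: 3.3
```

Run:
```python
from h import *
snap('top','pics/t2.png'); o=ctrl.get_obs(); print(o['ee_pos'],o['ft_force'])
cv2.imwrite('pics/c2.png',cv2.resize(cv2.imread('pics/t2.png')[195:315,165:365],None,fx=4,fy=4,interpolation=cv2.INTER_CUBIC))
```

```text
[ 467.93520218 -120.07564308   50.40875898] [ 0.19398655 -5.57922853  3.66632641]
```

View pics/c2.png

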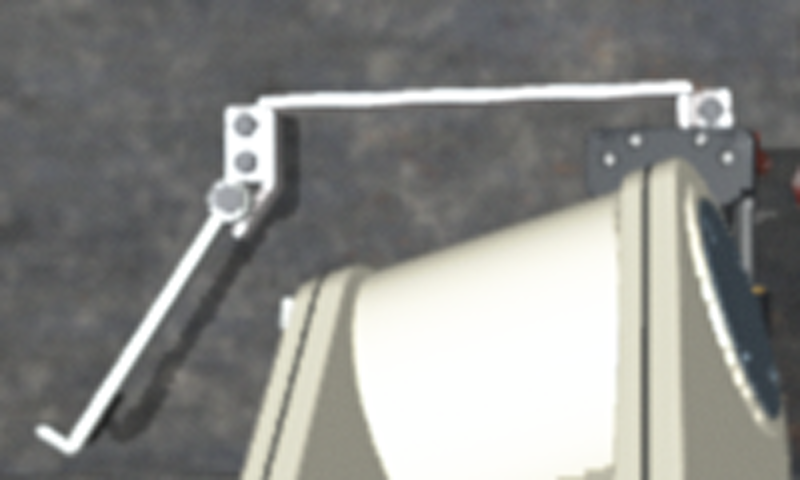

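The arm hides most of the battery, but its left end has gone from crop x=327 to about 283, or about 19 mm. I'll push about 2 mm more and then back off.

>>> servo_tool(
  increments=[
    [0, 0.2, 0, 0, 0, 0, -1],
    [0, 0.2, 0, 0, 0, 0, -1],
    [0, -0.6, 0, 0, 0, 0, -1],
    [0, -1.2, 0, 0, 0, 0, -1],
    [0, -1.6, 1, 0, 0, 0, -1],
    [0, -1.6, 4, 0, 0, 0, -1],
    [0, -1.6, 8, 0, 0, 0, -1],
    [0, -1.6, 12, 0, 0, 0, -1],
    [-3, 3, 12, 7, 0, 0, -1],
    [-6.8, 7, 12, 15, 0, 0, -1],
    [-6.8, 10.5, 12, 15, 0, 0, -1],
    [-6.8, 10.5, 12, 15, 0, 0, -1],
  ],
)

```text
t: 5.92
ee_pos: [396.6, -14.1, 169.8]
orientation: [-2.228, -2.211, -0.001]
ft_force: [0.2, -0.3, -1.0]
width: 0.3
grasp_force: 0.0
```

>>> servo_tool(
  increments=[
    [0, 0, 0, 0, 0, 87, 1],
    [0, 0, 0, 0, 0, 87, 1],
    [0, 0, 0, 0, 0, 87, 1],
    [0, 0, 0, 0, 0, 87, 1],
    [0, 0, 0, 0, 0, 87, 1],
    [0, 0, 0, 0, 0, 87, 1],
    [0, 0, 0, 0, 0, 87, 1],
    [0, 0, 0, 0, 0, 87, 1],
    [0, 0, 0, 0, 0, 87, 1],
    [0, 0, 0, 0, 0, 87, 1],
    [0, 0, 0, 0, 0, 87, 1],
    [0, 0, 0, 0, 0, 87, 1],
    [0, 0, 0, 0, 0, 87, 1],
    [0, 0, 0, 0, 0, 87, 1],
    [0, 0, 0, 0, 0, 87, 1],
  ],
)

```text
t: 7.17
ee_pos: [399.3, -14.6, 169.7]
orientation: [-0.093, -3.14, -0.0]
ft_force: [-0.5, -0.2, 1.0]
width: 87.4
grasp_force: 0.0
```

Run:
```python
from h import *
snap('top','pics/t3.png'); o=ctrl.get_obs(); print(o['ee_pos'],o['orientation'],o['width'],o['ft_force'])
cv2.imwrite('pics/c3.png',cv2.resize(cv2.imread('pics/t3.png')[195:315,165:365],None,fx=4,fy=4,interpolation=cv2.INTER_CUBIC))
```

```text
[399.28235856 -14.56656479 169.6601685 ] [-9.17305770e-02 -3.14022828e+00 -7.60619056e-05] 87.67649299152247 [0.57185118 0.05965275 0.49064865]
```

View pics/c3.png

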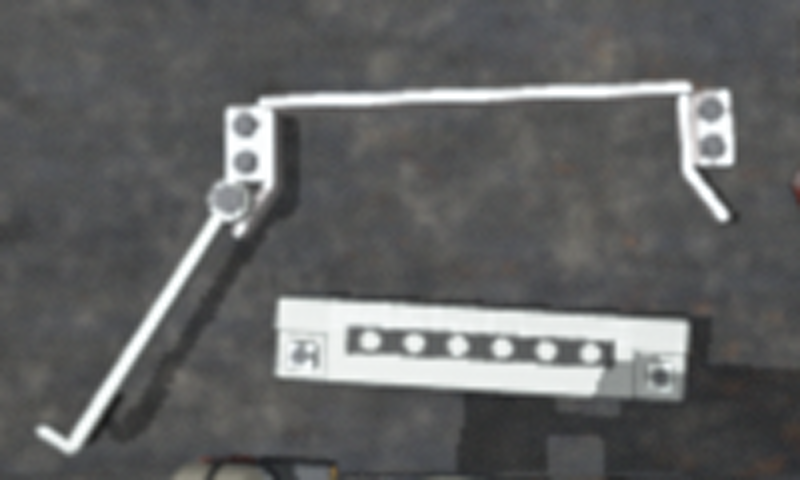

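The battery is in full view, with its lid corners at crop (277,297), (690,320), (686,400) and (275,377).

```bash
sed -i 's/(327,293),(738,320),(735,400),(325,374)/(277,297),(690,320),(686,400),(275,377)/' m.py; python3 m.py|head -5
```

```text
bat [[ 492.   74.]
 [ 484. -104.]
 [ 450. -102.]
 [ 458.   74.]] [470.92480177 -14.33487994] yaw -0.048893812211895024 177.54196216850087 34.252914720475914
stop [581.70098762  85.05243672] [ 588.51136638 -106.05015583] [577.19969173  84.97275682] [ 583.13436764 -106.02275413] 0.03562221617007757 191.22390576765764
```

>>> servo_tool(
  increments=[
    [0, 0.16, -4, 0, 0, 0, 1],
    [0, 0.16, -8, 0, 0, 0, 1],
    [0, 0.16, -12, 0, 0, 0, 1],
    [0, 0.16, -14.5, 0, 0, 0, 1],
    [0, 0.16, -15.8, 0, 0, 0, 1],
    [0, 0.16, -15.8, 0, 0, 0, 1],
    [1, 0.16, -15.8, 0, 0, 0, 1],
    [2, 0.16, -15.8, 0, 0, 0, 1],
    [3, 0.16, -15.8, 0, 0, 0, 1],
    [3.6, 0.16, -15.8, 0, 0, 0, 1],
    [4.0, 0.16, -15.8, 0, 0, 0, 1],
    [4.3, 0.16, -15.8, 0, 0, 0, 1],
    [4.6, 0.16, -15.8, 0, 0, 0, 1],
    [4.9, 0.16, -15.8, 0, 0, 0.4, 1],
    [5.2, 0.16, -15.8, 0, 0, 0.8, 1],
    [5.5, 0.16, -15.8, 0, 0, 1.2, 1],
    [5.8, 0.16, -15.8, 0, 0, 1.6, 1],
    [6.1, 0.16, -15.8, 0, 0, 2, 1],
    [6.4, 0.16, -15.8, 0, 0, 2.4, 1],
  ],
)

```text
t: 8.8
ee_pos: [458.8, -12.7, 11.6]
orientation: [-0.021, -3.133, -0.0]
ft_force: [-10.3, -0.6, 8.4]
width: 87.9
grasp_force: 5.6
```

>>> servo_tool(
  increments=[
    [0.3, 0, 0, 0, 0, 0.4, 1],
    [0.6, 0, 0, 0, 0, 0.8, 1],
    [0.9, 0, 0, 0, 0, 1.2, 1],
    [1.2, 0, 0, 0, 0, 1.6, 1],
    [1.5, 0, 0, 0, 0, 2, 1],
    [1.8, 0, 0, 0, 0, 2.4, 1],
    [2.1, 0, 0, 0, 0, 2.8, 1],
    [2.4, 0, 0, 0, 0, 3, 1],
    [2.7, 0, 0, 0, 0, 3, 1],
    [3.0, 0, 0, 0, 0, 3, 1],
    [3.0, 0, 0, 0, 0, 3, 1],
  ],
)

```text
t: 9.72
ee_pos: [491.1, -12.7, 11.5]
orientation: [0.061, -3.137, -0.0]
ft_force: [-3.6, 0.8, -2.8]
width: 87.6
grasp_force: 2.1
```

Run:
```python
from h import *
snap('top','pics/t4.png'); o=ctrl.get_obs(); print(o['ee_pos'],o['orientation'],o['ft_force'])
cv2.imwrite('pics/c4.png',cv2.resize(cv2.imread('pics/t4.png')[195:315,165:365],None,fx=4,fy=4,interpolation=cv2.INTER_CUBIC))
```

```text
[491.16627297 -12.71597421  11.39553338] [ 6.10425179e-02 -3.13689917e+00 -4.19333026e-04] [-4.16125192  0.49204646 -2.65242422]
```

View pics/c4.png

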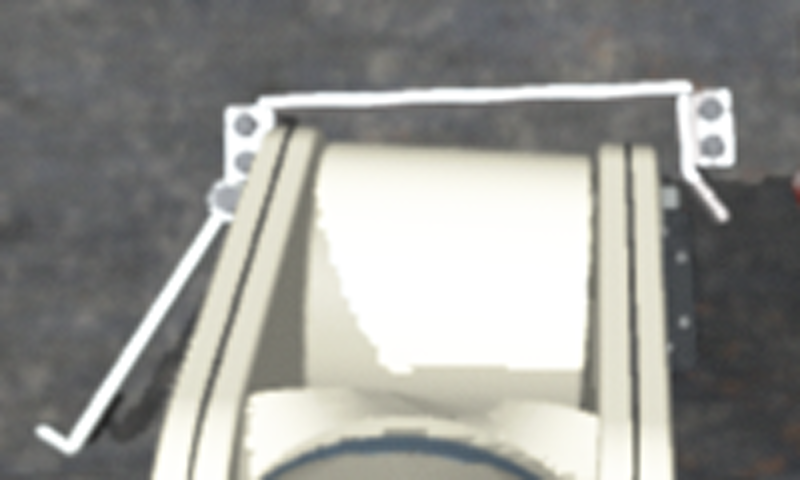

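The hand hides the battery here, so I'll go on by force.

>>> servo_tool(
  increments=[
    [0.3, 0, 0, 0, 0, 0, 1],
    [0.6, 0, 0, 0, 0, 0, 1],
    [0.9, 0, 0, 0, 0, 0, 1],
    [1.2, 0, 0, 0, 0, 0, 1],
    [1.5, 0, 0, 0, 0, 0, 1],
    [1.8, 0, 0, 0, 0, 0, 1],
    [2.1, 0, 0, 0, 0, 0, 1],
    [2.4, 0, 0, 0, 0, 0, 1],
    [2.4, 0, 0, 0, 0, 0, 1],
  ],
)

```text
t: 10.52
ee_pos: [518.3, -12.9, 11.8]
orientation: [-0.061, 3.14, -0.0]
ft_force: [-4.1, 0.5, -3.0]
width: 88.2
grasp_force: 1.8
```

>>> servo_tool(
  increments=[
    [0.2, 0, 0, 0, 0, 0, 1],
    [0.4, 0, 0, 0, 0, 0, 1],
    [0.6, 0, 0, 0, 0, 0, 1],
    [0.8, 0, 0, 0, 0, 0, 1],
    [1.0, 0, 0, 0, 0, 0, 1],
    [1.2, 0, 0, 0, 0, 0, 1],
    [1.4, 0, 0, 0, 0, 0, 1],
    [1.4, 0, 0, 0, 0, 0, 1],
  ],
)

```text
t: 11.18
ee_pos: [531.9, -12.8, 11.7]
orientation: [-0.061, 3.14, -0.0]
ft_force: [-4.0, -0.0, -2.6]
width: 87.7
grasp_force: 1.8
```

>>> servo_tool(
  increments=[
    [0.1, 0, 0, 0, 0, 0, 1],
    [0.2, 0, 0, 0, 0, 0, 1],
    [0.3, 0, 0, 0, 0, 0, 1],
    [0.3, 0, 0, 0, 0, 0, 1],
  ],
)

```text
t: 11.52
ee_pos: [533.5, -12.8, 11.8]
orientation: [0.061, -3.14, -0.0]
ft_force: [-3.7, -0.5, -2.3]
width: 87.7
grasp_force: 2.2
```

>>> servo_tool(
  increments=[
    [0.1, 0, 0, 0, 0, 0, 1],
    [0.2, 0, 0, 0, 0, 0, 1],
    [0.2, 0, 0, 0, 0, 0, 1],
  ],
)

```text
t: 11.77
ee_pos: [534.2, -12.8, 11.7]
orientation: [0.06, -3.137, -0.0]
ft_force: [-11.0, 0.2, 7.6]
width: 87.8
grasp_force: 6.0
```

>>> servo_tool(
  increments=[
    [0.1, 0, 0, 0, 0, 0, 1],
    [0.2, 0, 0, 0, 0, 0, 1],
    [0.2, 0, 0, 0, 0, 0, 1],
  ],
)

```text
t: 12.02
ee_pos: [534.1, -12.7, 11.7]
orientation: [0.06, -3.133, -0.001]
ft_force: [-18.7, -0.5, 14.0]
width: 88.0
grasp_force: 9.3
```

The battery is home: it stopped at 534 mm and the force rose to 19 N. Now back off and lift.

>>> servo_tool(
  increments=[
    [-1, 0, 0, 0, 0, 0, 1],
    [-3, 0, 0, 0, 0, 0, 1],
    [-6, 0, 0, 0, 0, 0, 1],
    [-9, 0, 0, 0, 0, 0, 1],
    [-11, 0, 3, 0, 0, 0, -1],
    [-12, 0, 7, 0, 0, 0, -1],
    [-13, 0, 11, 0, 0, 0, -1],
    [-13, 0, 15, 0, 0, 0, -1],
    [-13, 0, 15, 0, 0, 0, -1],
    [-13, 0, 15, 0, 0, 0, -1],
  ],
)

```text
t: 12.85
ee_pos: [412.0, -13.1, 164.7]
orientation: [-0.061, 3.13, -0.001]
ft_force: [-0.8, 0.0, -0.4]
width: 51.4
grasp_force: 0.0
```

Run:
```python
from h import *
snap('top','pics/t5.png'); o=ctrl.get_obs(); print(o['ee_pos'],o['orientation'],o['width'])
cv2.imwrite('pics/c5.png',cv2.resize(cv2.imread('pics/t5.png')[195:315,165:365],None,fx=4,fy=4,interpolation=cv2.INTER_CUBIC))
yb=.0356;r_=np.array([[np.cos(yb),-np.sin(yb)],[np.sin(yb),np.cos(yb)]]);P=np.array([535.3,95.8])
for a in [2.16,2,1.8,1.6,1.4,1.2,1,.8,.6,.4,.3,.2,.1,.05,0]:
    u=np.array([-np.sin(a),-np.cos(a)]);n=np.array([-np.cos(a),np.sin(a)])
    print(a,np.round(P+r_@(95*u+n*(2.5+10*abs(n[0])+13.5*abs(n[1])))))
```

```text
[410.48839937 -12.95659666 162.99552365] [-6.11533155e-02  3.13475807e+00 -7.74665672e-04] 47.39614962937545
2.16 [465. 162.]
2 [455. 150.]
1.8 [446. 132.]
1.6 [440. 111.]
1.4 [439.  93.]
1.2 [441.  75.]
1 [446.  57.]
0.8 [456.  40.]
0.6 [469.  25.]
0.4 [486.  13.]
0.3 [495.   8.]
0.2 [505.   5.]
0.1 [515.   2.]
0.05 [521.   1.]
0 [526.   0.]
```

View pics/c5.png

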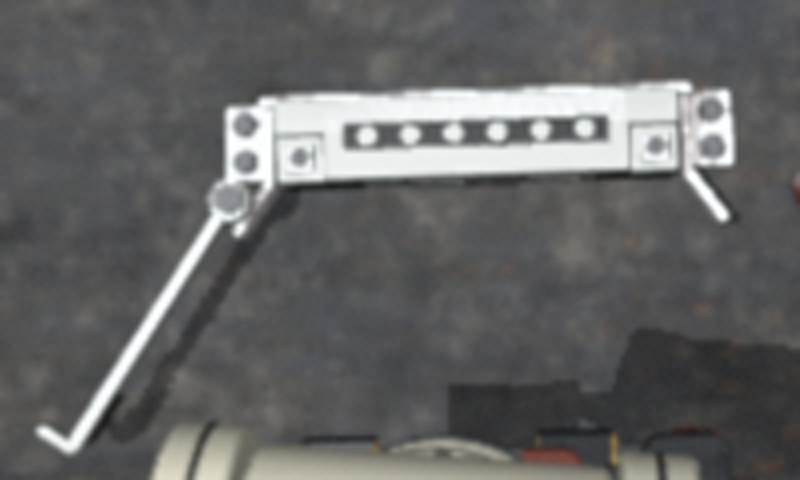

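The battery is seated square against the stop, between the cheeks, with its front edge at crop y≈180. The arm hasn't moved. Next I go outside the arm and down, with the fingers shut.

>>> servo_tool(
  increments=[
    [2.5, 7, 0, 0, 0, 0, -1],
    [5, 14, 0, 0, 0, 0, -1],
    [7.2, 20.3, 0, 0, 0, 0, -1],
    [7.2, 20.3, 0, 0, 0, 0, -1],
    [7.2, 20.3, 0, 0, 0, 0, -1],
    [7.2, 20.3, 0, 0, 0, 0, -1],
    [7.2, 20.3, -4, 0, 0, 0, -1],
    [7.2, 20.3, -8, 0, 0, 0, -1],
    [7.2, 20.3, -12, 0, 0, 0, -1],
    [7.2, 20.3, -12, 0, 0, 0, -1],
    [7.2, 20.3, -12, 0, 0, 0, -1],
  ],
)

```text
t: 13.82
ee_pos: [477.8, 189.1, 38.6]
orientation: [0.061, -3.134, 0.004]
ft_force: [1.0, -0.5, 0.0]
width: 0.6
grasp_force: 0.0
```

>>> servo_tool(
  increments=[
    [-0.7, -1.4, 0, 0, 0, 0, -1],
    [-1.4, -2.8, 0, 0, 0, 0, -1],
    [-1.9, -3.4, 0, 0, 0, 0, -1],
    [-2.4, -4.0, 0, 0, 0, 0, -1],
    [-2.9, -4.9, 0, 0, 0, 0, -1],
    [-3.3, -5.8, 0, 0, 0, 0, -1],
    [-3.6, -6.8, 0, 0, 0, 0, -1],
    [-3.9, -7.9, 0, 0, 0, 0, -1],
    [-4.0, -8.8, 0, 0, 0, 0, -1],
    [-4.0, -9.7, 0, 0, 0, 0, -1],
    [-3.9, -10.6, 0, 0, 0, 0, -1],
    [-3.8, -11.5, 0, 0, 0, 0, -1],
    [-3.5, -12.4, 0, 0, 0, 0, -1],
    [-3.3, -13.3, 0, 0, 0, 0, -1],
    [-2.8, -14.2, 0, 0, 0, 0, -1],
    [-2.3, -15.0, 0, 0, 0, 0, -1],
    [-1.7, -15.8, 0, 0, 0, 0, -1],
    [-1.0, -16.5, 0, 0, 0, 0, -1],
    [-0.2, -17.1, 0, 0, 0, 0, -1],
    [0.7, -17.7, 0, 0, 0, 0, -1],
  ],
)

```text
t: 15.48
ee_pos: [487.9, 12.5, 41.6]
orientation: [0.061, -3.14, -0.0]
ft_force: [-0.6, 1.2, 0.4]
width: 0.2
grasp_force: 0.7
```

>>> servo_tool(
  increments=[
    [0.5, -0.3, 0, 0, 0, 0, -1],
    [1.0, -0.5, 0, 0, 0, 0, -1],
    [1.5, -0.7, 0, 0, 0, 0, -1],
    [2.0, -0.8, 0, 0, 0, 0, -1],
    [2.5, -1.0, 0, 0, 0, 0, -1],
    [3.0, -1.1, 0, 0, 0, 0, -1],
    [3.4, -1.2, 0, 0, 0, 0, -1],
    [3.4, -1.2, 0, 0, 0, 0, -1],
  ],
)

```text
t: 16.15
ee_pos: [522.5, 1.0, 41.8]
orientation: [-0.061, 3.14, -0.0]
ft_force: [-0.4, 0.0, 0.8]
width: 0.3
grasp_force: 0.0
```

>>> servo_tool(
  increments=[
    [0.1, 0, 0, 0, 0, 0, -1],
    [0.2, 0, 0, 0, 0, 0, -1],
    [0.3, 0, 0, 0, 0, 0, -1],
    [0.3, 0, 0, 0, 0, 0, -1],
  ],
)

```text
t: 16.48
ee_pos: [524.3, 1.1, 41.7]
orientation: [0.061, -3.141, 0.0]
ft_force: [-0.7, 0.5, 0.1]
width: 0.4
grasp_force: 0.2
```

>>> servo_tool(
  increments=[
    [0.1, 0, 0, 0, 0, 0, -1],
    [0.2, 0, 0, 0, 0, 0, -1],
    [0.2, 0, 0, 0, 0, 0, -1],
  ],
)

```text
t: 16.73
ee_pos: [524.4, 1.1, 41.5]
orientation: [0.061, -3.137, -0.0]
ft_force: [-5.6, 0.1, 5.3]
width: 0.5
grasp_force: 3.1
```

The arm is on its stop: 524.4 mm, with the force rising. One more small press, then back off and look.

>>> servo_tool(
  increments=[
    [0.2, 0, 0, 0, 0, 0, -1],
    [0.2, 0, 0, 0, 0, 0, -1],
    [0.2, 0, 0, 0, 0, 0, -1],
    [-0.5, 0, 0, 0, 0, 0, -1],
    [-2, 0, 0, 0, 0, 0, -1],
    [-5, 0, 1, 0, 0, 0, -1],
    [-8, 0, 5, 0, 0, 0, -1],
    [-11, 0, 9, 0, 0, 0, -1],
    [-12, 0, 13, 0, 0, 0, -1],
    [-12, 0, 13, 0, 0, 0, -1],
    [-12, 0, 13, 0, 0, 0, -1],
  ],
)

```text
t: 17.65
ee_pos: [407.6, 1.2, 175.0]
orientation: [-0.061, 3.134, -0.0]
ft_force: [1.4, 0.1, 0.1]
width: 0.4
grasp_force: 0.0
```

Run:
```python
from h import *
snap('top','pics/t6.png')
cv2.imwrite('pics/c6.png',cv2.resize(cv2.imread('pics/t6.png')[195:315,165:365],None,fx=4,fy=4,interpolation=cv2.INTER_CUBIC))
```

```text
(no output)
```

View pics/c6.png

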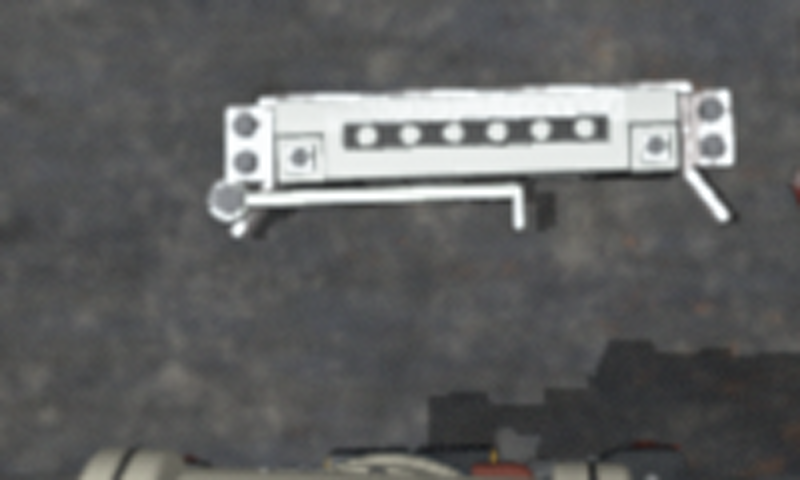

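The arm lies parallel along the battery's front, from crop (245,200) to (520,190). The battery hasn't moved and the robot is clear.

```bash
python3 -c "
from workcell import ctrl
print(ctrl.close_job())"
```

```text
the job is handed in; nothing more can be done
None
```

The job is handed in: the last picture shows the battery home and square against the bay's back stop, the retaining arm shut across its front, and the robot clear; the judge returned no verdict.

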